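Stow the bead board under the plinth and pin it

ROBOT

A 6-joint arm with a two-finger parallel gripper is mounted at the origin on the work surface. World frame = base frame: x ahead of the robot, y to its left, z up, the work surface at z = 0. Lengths are in m, angles in rad, forces in N, time in s.
With the tool pointing down it reaches from about 0.3 to 0.775 m from the base axis. Payload 14.6 kg.
Tool frame: the origin (TCP) lies midway between the tips of the shut fingers; the grasp point (between the pads) lies 19 mm behind it; z points along the fingers, y is the line along which they close (so a half turn about z gives the same grasp; the last joint's range is limited). The gripper opens to 94 mm and grips with 3 to 60 N. Pads are 16 mm wide; open, the fingers measure 119 mm over their backs; the gripper's body (75 mm by 177 mm) begins 78 mm behind the grasp point.
Start: joints at [1.272, 0.3, 1.521, -0, 1.321, -0.067], TCP at [0.126, 0.535, 0.205] pointing down, gripper open.
Joint ranges: [-3.03, 3.03], [-0.79, 2.21], [0.23, 2.52], [-1.04, 4.18], [0, 3.07], [-2.55, 2.55]. Speed limits (rad/s): [2.22, 2.22, 2.57, 3.14, 3.14, 3.14].

INTERFACE

Orientations are given as [roll, pitch, yaw] about the fixed x, y, z axes, in that order (R = Rz(yaw) Ry(pitch) Rx(roll)).
In Python, from station import telemetry, optics, ctrl gives the robot as it stands.
- The arm moves only by the tool carry_out, never from a script. Its argument "plan" is a list that holds one entry, the list of rows, each a list of 7 numbers: the shift along the tool's x, y, z in mm, then the turn, a rotation vector about the tool's x, y, z in rad, then the finger opening in mm, from 0 to 94. A call has 1 to 20 rows; each row shifts and turns the commanded pose from where the row before left it, along the tool's axes as they then stand; what a row does not reach is not made up. A row lasts 1/12 s, in which the tool goes at most 41.7 mm and 7.16 degrees, less where a joint would pass 70% of its speed; a pose out of reach is approached as far as the arm can. A call with a gripper value outside its range is refused whole. The fingers move at their own pace and stop on an object; "squeeze" is the grip in N (left out, the last holds). Time passes only in rows, so rows that do not move let the fingers close. It gives the time, the measured TCP pose, the force, the opening and the grip force at its end, in the units of the state.
- telemetry.get_obs(): the state, without advancing time (a new reading comes with each control period).
- optics.camera(name): name is "scene" or "top" or "wrist"; returns a dict with "pixels" (420x560x3 uint8, red, green, blue), "intrinsics" (3x3 intrinsics, pixels), "origin" and "rotation" of the camera in the world. Camera axes: x right, y down, z forward; pixel columns grow to the right and rows downward; lengths in m; the calibration is good to about 2 mm. A picture is of the moment at which its call begins. There is no depth.
- ctrl.hand_in(): hands the job in; it is judged then, once.
The state is a dict: "time_s": time; "qpos": joint angles; "joint_vel": joint speeds; "tau": joint torques, N m; "ee_pos": TCP position; "eef_rot": TCP orientation; "force": force on the tool from outside, world axes, zero at the start; "moment": the same for the moment, N m; "grip_width": finger opening in m; "grip_force": force on a finger pad.
Only numpy, scipy, OpenCV 4.12 (cv2) and the standard library are available. Lean on these libraries where they do the work, as an engineer would, in place of code of your own. Each camera call takes 0.05 s, during which the arm holds its last target. There are 200 camera calls.

TASK

Slide the flat bead-sorting board along the bench into the slot of the dark display plinth, square and gently, until it meets the stop inside. Then take the wooden peg from its block and put it down through the hole in the plinth and the hole in the board until its collar rests on the plinth, and let go. Leave everything else on the bench where it is.

Things in the scene. Friction and masses are not known exactly. Their poses are not given: they have to be found in the camera images.
- plinth: Low dark wooden display plinth, fixed, 200 (x) x 210 (y) x 39 mm high; two white rings and a small black carved stand sit on it, 95 mm and more behind its front, up to 110 mm high. Origin: centre of the slot's mouth in the front face, at bench level; x points into the slot. Slot, open to the bench: 113 mm wide, 23 mm high, 128 mm deep, square edges; the 16 mm top covers it.
- plinth_hole (a point): Upper mouth of the round 15 mm hole through the plinth's top, 33 mm behind the front face on the slot's centre line, 39 mm above the bench.
- board: Loose pale wooden board, 140 (x) x 110 (y) x 20 mm thick, about 0.25 kg, flat on the bench before the slot. Origin: centre of its underside; +x points to the nose, which goes in first. A 15 mm hole goes through it 45 mm from the tail. Home against the stop, the tail still stands 12 mm out of the plinth and the two holes lie in line.
- board_tail (a point): Middle of the board's tail face (its -x end), 10 mm above its underside.
- board_hole (a point): Upper mouth of the board's hole, on its centre line 45 mm from the tail.
- holder: Fixed wooden block, 60 x 60 x 50 mm high, in whose top hole the peg stands upright. Origin: centre of its underside.
- peg: Loose turned wooden peg, 94 mm long, 40 g. Origin: shaft tip; z points along it to the grip end. Shaft 10 mm across, 36 mm long, last 7 mm tapered to 5 mm; collar 26 mm across, 8 mm thick; round grip 14 mm across, 50 mm long. It starts upright, collar on the holder block, tip 14 mm above the bench.
- peg_collar (a point): Centre of the underside of the peg's collar, 36 mm above the tip.
- peg_grip (a point): Middle of the peg's grip, on its axis 70 mm above the tip.
- jar: Closed glass jar, 66 mm across, 80 mm high. Bystander: leave it where it is. Origin: middle of its underside.
- bead_ring: White beaded ring lying flat, 90 mm across, 28 mm high. Bystander: leave it where it is. Origin: middle of its underside.
- mallet: Wooden mallet lying on the bench, 230 mm long. Bystander: leave it where it is. Origin: middle of its underside; handle to -x.
- brush: Brush lying on the bench. Bystander: leave it where it is. Origin: middle of its underside; handle to -x.
- bowl: Dark wooden bowl, 120 mm across, 50 mm high. Bystander: leave it where it is. Origin: middle of its underside.
- cup: Terracotta cup, 72 mm across, 85 mm high. Bystander: leave it where it is. Origin: middle of its underside.
- gourd: Gourd-shaped wooden vase, 90 mm across, 125 mm high. Bystander: leave it where it is. Origin: middle of its underside.
There are look-alikes about, which are no part of the job. What is shaped like the peg but blue or orange is not meant.

How it is judged:
On the way, in this order (a step that is already met when the one before it is completed fails the run):
1. the board is fully home in the slot, square and flat (x of board_tail in the frame of plinth between -0.016 and -0.008 m and y of board_tail in the frame of plinth between -0.006 and 0.006 m and angle between the x axis of board and the x axis of plinth, either way round below 0.05 rad and height (world z) of board below 0.005 m and angle between board's own z axis and vertical below 0.05 rad), for 0.2 s.
2. the peg stands down through both holes with its collar on the plinth (z of peg_collar in the frame of plinth between 0.033 and 0.043 m and horizontal distance between peg_collar and plinth_hole below 0.006 m and angle between peg's own z axis and vertical below 0.12 rad), for 0.2 s.
At the end, for the whole second after the job is handed in: The board lies flat in the slot with its tail 12 mm (within 4 mm) out of the plinth's front face, square to within 0.05 rad; the peg stands upright through plinth and board, its collar resting on the plinth (within 4 mm) and within 6 mm of the hole's axis; both are at rest (all of step 1 and all of step 2 and linear speed of each of board, peg below 0.02 m/s); the robot touches nothing.
It fails at once if the board is rammed against the plinth (over 60 N) (contact force between board and plinth above 60 N).
It fails at once if a bystander is moved by more than 30 mm (distance of any of jar, bead_ring, mallet, brush, bowl, cup, gourd from where it was at the start of the episode above 0.03 m).
It also fails if it takes over 67 s, if anything falls off the work surface, if the arm or the gripper's body presses on something with over 40 N, if the wrist force passes 120 N, or if a joint passes its speed limit or range.

## Working session

There is one attempt and no reset: what is moved stays moved. The work goes in short steps, Python scripts to look and compute and a tool call to move; the robot and the scene stay as the last step left them, time stands still between calls to the robot, and variables do not carry over. Pictures are saved under pics/ and viewed, at most 10 in all, crops included, and the job is handed in when it is done.

Besides the shell and the picture viewer there is one more tool, called after "Request:" as name(argument=value, ...) on one line, values as JSON. carry_out: Moves the arm, as the interface text tells. Its arguments: {"type":"object","properties":{"plan":{"type":"array","items":{"type":"array","items":{"type":"array","items":{"type":"number"}}}},"squeeze":{"type":"number"}},"required":["plan"]}

```bash
mkdir -p pics; cat > h.py <<'E'
import numpy as np, cv2, pickle
from station import telemetry, optics, ctrl
def snap(n,f):
    c=optics.camera(n); cv2.imwrite(f'pics/{f}.png',c['pixels'][:,:,::-1]); pickle.dump(c,open(f'pics/{f}.pkl','wb')); return c
def load(f): return pickle.load(open(f'pics/{f}.pkl','rb'))
def px(c,uv,z):
    uv=np.atleast_2d(uv).astype(float); K=np.array(c['intrinsics']);R=np.array(c['rotation']);o=np.array(c['origin'])
    d=np.c_[uv,np.ones(len(uv))]@np.linalg.inv(K).T@R.T
    return o+d*((z-o[2])/d[:,2])[:,None]
def proj(c,P):
    P=np.atleast_2d(P).astype(float);K=np.array(c['intrinsics']);R=np.array(c['rotation']);o=np.array(c['origin'])
    q=(P-o)@R@K.T; return q[:,:2]/q[:,2:]
E
python3 - <<'E'
from h import *
for n in ('top','scene'):
    c=snap(n,n+'0'); print(n,np.round(c['origin'],3),np.round(c['rotation'],2).tolist(),c['intrinsics'])
o=telemetry.get_obs(); print(o['ee_pos'],o['eef_rot'],o['time_s'],o['grip_width'])
E
```

```text
top [0.418 0.003 1.328] [-3.04, -0.02, -1.57] [[397.70166657   0.         284.81732086]
 [  0.         397.70166657 216.90397555]
 [  0.           0.           1.        ]]
scene [ 1.081 -0.612  0.765] [-2.28, -0.01, 0.74] [[401.69664656   0.         284.20538008]
 [  0.         401.69664656 209.8466845 ]
 [  0.           0.           1.        ]]
[0.12627375 0.53506561 0.20494952] [-3.14056983e+00 -1.02089219e-04  2.90981281e+00] 0.1 0.09420733777897297
```

View pics/top0.png

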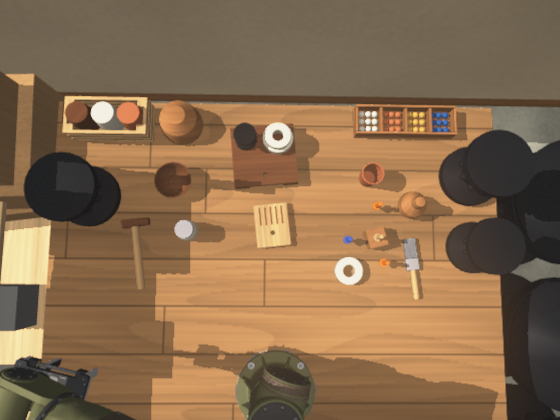

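View pics/scene0.png

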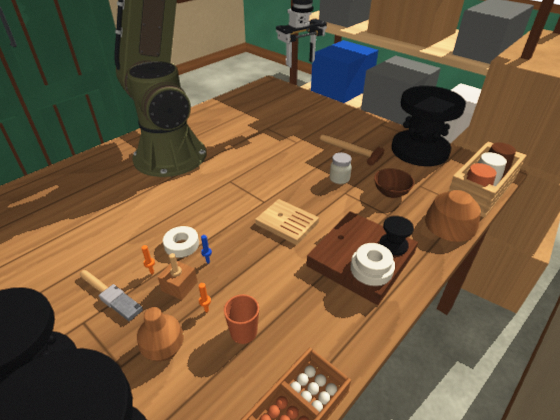

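The top view shows the plinth around (265,155), the board around (272,225) with its hole near (272,233), and the holder with the pale peg at (377,238). The peg-shaped things are blue (348,240), orange (377,206), orange (385,263) and pale wood (377,238). Only the pale one stands in a block, so it fits the description. I'll confirm it in an enlarged crop.

```bash
cat >> h.py <<'E'
from scipy.spatial.transform import Rotation as Ro
_px,_pr=px,proj
def _f(c):
    c=dict(c); r=np.array(c['rotation'])
    if r.ndim==1: c['rotation']=Ro.from_euler('xyz',r).as_matrix()
    return c
px=lambda c,uv,z:_px(_f(c),uv,z)
proj=lambda c,P:_pr(_f(c),P)
E
python3 - <<'E'
from h import *
c=load('top0'); im=c['pixels'][:,:,::-1]
a=cv2.resize(im[145:255,225:305],None,fx=5,fy=5,interpolation=cv2.INTER_CUBIC)
b=cv2.resize(im[195:275,335:399],None,fx=5,fy=5,interpolation=cv2.INTER_CUBIC)
cv=np.zeros((550,720,3),np.uint8); cv[:550,:400]=a; cv[:400,400:720]=b
cv2.imwrite('pics/crop.png',cv)
for n,uv,z in (('board',[272,225],.02),('bhole',[272.5,233],.02),('plinth front',[[236,189],[299,185]],.039),('peg',[377,238],.1),('jar',[185,230],.08),('base',[277,390],0)): print(n,px(c,uv,z).round(3).tolist())
s=load('scene0'); print(px(s,[[288,221],[341,238],[175,258]],.02).round(3))
E
```

```text
board [[0.528, 0.014, 0.02]]
bhole [[0.501, 0.012, 0.02]]
plinth front [[0.644, 0.133, 0.039], [0.659, -0.074, 0.039]]
peg [[0.483, -0.313, 0.1]]
jar [[0.505, 0.285, 0.08]]
base [[-0.002, -0.007, 0.0]]
[[ 0.54   0.009  0.02 ]
 [ 0.688  0.054  0.02 ]
 [ 0.424 -0.284  0.02 ]]
```

View pics/crop.png

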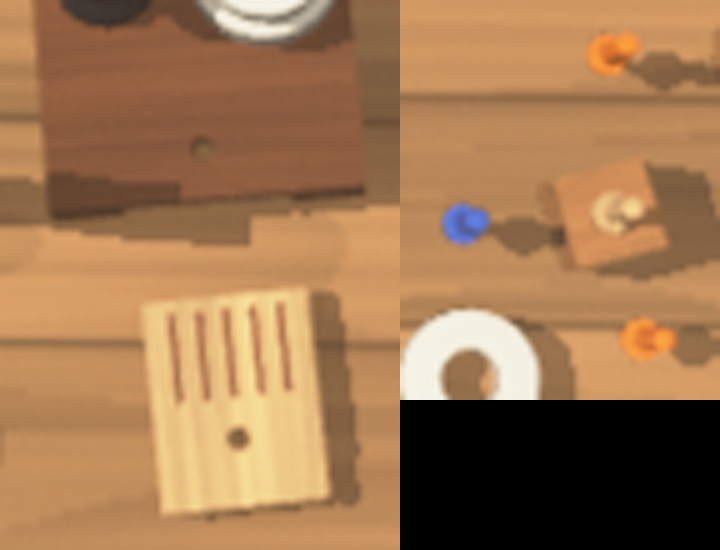

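The crop confirms it: the pale peg at crop (610,210) stands in the wooden block, while the blue and orange ones stand loose. The board's corners and hole, the plinth's front edge and its hole (202,149) are all clear.

```bash
python3 - <<'E'
from h import *
c=load('top0'); f=lambda p,o=(225,145):np.array(p)/5+np.array(o)-.4
b=px(c,f([(142,303),(308,289),(330,498),(162,515)]),.02)[:,:2]; h=px(c,f([237,438]),.02)[0,:2]
print('sizes',[np.linalg.norm(b[i]-b[(i+1)%4]).round(4) for i in range(4)]); 
x=(b[0]+b[1]-b[2]-b[3]); x/=np.linalg.norm(x); print('board c',b.mean(0).round(4),'yaw',np.arctan2(x[1],x[0]).round(4)); print('hole',h.round(4),'hole pred',(b.mean(0)-.025*x).round(4))
p=px(c,f([(50,208),(365,186)]),.039)[:,:2]; ph=px(c,f([202,149]),.039)[0,:2]
d=p[0]-p[1]; print('pl width',np.linalg.norm(d)); px_=np.array([d[1],-d[0]])/np.linalg.norm(d); m=p.mean(0); 
print('pl front mid',m.round(4),'yaw',np.arctan2(px_[1],px_[0]).round(4),'hole',ph.round(4),'pred',(m+.033*px_).round(4))
y=np.array([-px_[1],px_[0]]); o=ph-.033*px_
for n,q in(('board c',b.mean(0)),('hole',h)): print(n,'in plinth',((q-o)@px_).round(4),((q-o)@y).round(4))
hd=px(c,f([(555-400,185),(640-400,160),(667-400,243),(578-400,268)],(335,195)),.05)[:,:2]
print('holder',hd.mean(0),[np.linalg.norm(hd[i]-hd[(i+1)%4]).round(3) for i in range(4)],np.arctan2(*(hd[0]-hd[1])[::-1]))
print('collar',px(c,f([612-400,211],(335,195)),.058),'gripend',px(c,f([632-400,209],(335,195)),.108))
for nm,uv,z in(('blue',(487-400,218),.09),('or1',(630-400,42),.09),('or2',(668-400,338),.09)): print(nm,px(c,f(uv,(335,195)),z).round(3))
E
```

```text
sizes [np.float64(0.1104), np.float64(0.1393), np.float64(0.1107), np.float64(0.1408)]
board c [0.5286 0.0151] yaw 0.1082
hole [0.504  0.0139] hole pred [0.5038 0.0124]
pl width 0.20726463234027553
pl front mid [0.6612 0.0343] yaw 0.0811 hole [0.6932 0.0385] pred [0.694 0.037]
board c in plinth -0.1329 -0.01
hole in plinth -0.1575 -0.0092
holder [ 0.48771251 -0.32447748] [np.float64(0.058), np.float64(0.056), np.float64(0.06), np.float64(0.055)] 1.861390441845922
collar [[ 0.4891496  -0.32373741  0.058     ]] gripend [[ 0.48767059 -0.3233197   0.108     ]]
blue [[ 0.482 -0.237  0.09 ]]
or1 [[ 0.594 -0.329  0.09 ]]
or2 [[ 0.408 -0.349  0.09 ]]
```

Request:
carry_out(plan=[[[0,0,0,0,0,0.105,60],[0,0,0,0,0,0.105,60],[0,0,0,0,0,0.105,60],[0,0,0,0,0,0.105,60],[0,0,0,0,0,0.105,60],[0,0,0,0,0,0.105,60],[0,0,0,0,0,0.105,60],[0,0,0,0,0,0.105,60],[0,0,0,0,0,0.105,60],[0,0,0,0,0,0.105,60],[0,0,0,0,0,0.105,60],[0,0,0,0,0,0.103,60]]])

```text
time_s: 1.1
ee_pos: [0.1263, 0.5351, 0.2051]
eef_rot: [-3.141, 0.001, 1.647]
force: [-0.5, 0.3, -0.1]
grip_width: 0.0598
grip_force: 0.0
```

Request:
carry_out(plan=[[[-26,14.5,0,0,0,0,60],[-26,14.5,0,0,0,0,60],[-26,14.5,0,0,0,0,60],[-26,14.5,0,0,0,0,60],[-26,14.5,0,0,0,0,60],[-26,14.5,0,0,0,0,60],[-26,14.5,0,0,0,0,60],[-26,14.5,0,0,0,0,60],[-26,14.5,0,0,0,0,60],[-26,14.5,0,0,0,0,60],[-26,14.5,0,0,0,0,60],[-26,14.5,0,0,0,0,60],[-26,14.5,0,0,0,0,60],[-26,14.5,0,0,0,0,60],[-26,14.5,0,0,0,0,60],[-26,14.5,0,0,0,0,60],[-26,14.5,0,0,0,0,60],[-26,14.5,0,0,0,0,60],[-26,14.5,0,0,0,0,60],[0,0,0,0,0,0,60]]])

```text
time_s: 2.77
ee_pos: [0.4425, 0.062, 0.2051]
eef_rot: [-3.141, 0.001, 1.649]
force: [-0.3, 0.2, -0.2]
grip_width: 0.0599
grip_force: 0.0
```

```bash
cat >> h.py <<'E'
O=np.array([.6608,.035]); YAW=.081
def where():
    o=telemetry.get_obs(); p=np.array(o['ee_pos']); R=Ro.from_euler('xyz',o['eef_rot']).as_matrix()
    a=np.array([np.cos(YAW),np.sin(YAW)]); b=np.array([-a[1],a[0]]); d=p[:2]-O
    print('t',round(o['time_s'],2),'pos',p.round(4),'rot',np.round(o['eef_rot'],3),'plinth mm',(1e3*np.array([d@a,d@b,p[2]])).round(1),'F',np.round(o['force'],1),'w',round(o['grip_width'],4),'gf',np.round(o['grip_force'],1),'q',np.round(o['qpos'],2))
    return p,R
def to(x,y,z):
    p,R=where(); print('tool delta mm',(1e3*R.T@(np.array([x,y,z])-p)).round(1))
def toP(x,y,z):
    a=np.array([np.cos(YAW),np.sin(YAW)]); b=np.array([-a[1],a[0]]); to(*(O+a*x+b*y),z)
E
python3 -c "
from h import *
toP(-.135,-.1,.010)"
```

```text
t 2.77 pos [0.4425 0.062  0.2051] rot [-3.141e+00  1.000e-03  1.649e+00] plinth mm [-215.4   44.6  205.1] F [-0.3  0.2 -0.2] w 0.0599 gf 0.0 q [ 0.06  0.07  1.8  -0.    1.28 -0.02]
tool delta mm [-144.2   80.9  195.2]
```

Request:
carry_out(plan=[[[-24,13.5,0,0,0,0,60],[-24,13.5,0,0,0,0,60],[-24,13.5,0,0,0,0,60],[-24,13.5,0,0,0,0,60],[-24,13.5,0,0,0,0,60],[-24,13.5,0,0,0,0,60],[0,0,24,0,0,0,60],[0,0,24,0,0,0,60],[0,0,24,0,0,0,60],[0,0,24,0,0,0,60],[0,0,24,0,0,0,60],[0,0,24,0,0,0,60],[0,0,24,0,0,0,60],[0,0,15,0,0,0,60],[0,0,8,0,0,0,60],[0,0,4,0,0,0,60],[0,0,0,0,0,0,60]]])

```text
time_s: 4.18
ee_pos: [0.5332, -0.0715, 0.0102]
eef_rot: [-3.141, -0.0, 1.652]
force: [0.3, -0.3, 0.3]
grip_width: 0.0602
grip_force: 0.0
```

```bash
python3 -c "
from h import *
toP(-.135,-.063,.010)
c=snap('wrist','w1'); print(np.round(c['origin'],3),np.round(c['rotation'],3))"
```

```text
t 4.18 pos [ 0.5332 -0.0715  0.0102] rot [-3.141 -0.     1.652] plinth mm [-135.8  -95.8   10.2] F [ 0.3 -0.3  0.3] w 0.0602 gf 0.0 q [-0.2   0.52  1.72 -0.    0.91 -0.28]
tool delta mm [32.8  0.8  0.2]
[0.525 0.011 0.189] [2.854e+00 1.000e-03 8.200e-02]
```

View pics/w1.png

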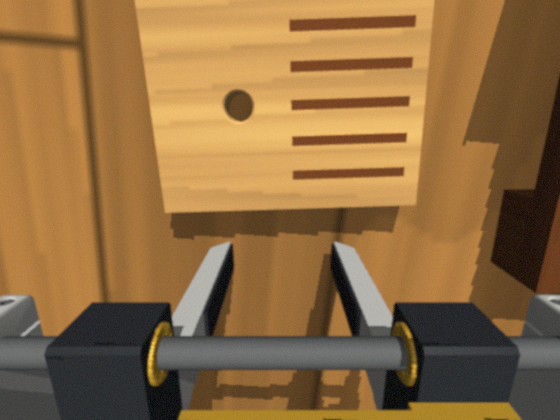

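The wrist view shows the board's right edge from (165,212) to (415,205), about 10 mm ahead of the fingertips at (222,245) and (345,245). I'll push sideways now.

Request:
carry_out(plan=[[[5,0,0,0,0,0,60],[5,0,0,0,0,0,60],[4,0,0,0,0,0,60],[3,0,0,0,0,0,60],[3,0,0,0,0,0,60],[2,0,0,0,0,0,60],[2,0,0,0,0,0,60],[2,0,0,0,0,0,60],[2,0,0,0,0,0,60],[1,0,0,0,0,0,60],[0,0,0,0,0,0,60]]])

```text
time_s: 5.15
ee_pos: [0.5311, -0.0428, 0.0105]
eef_rot: [3.141, -0.0, 1.652]
force: [-0.5, -0.6, 1.0]
grip_width: 0.0602
grip_force: 0.4
```

```bash
cat >> h.py <<'E'
def inP(w):
    a=np.array([np.cos(YAW),np.sin(YAW)]); b=np.array([-a[1],a[0]]); d=np.atleast_2d(w)[:,:2]-O; return 1e3*np.c_[d@a,d@b]
def rect(c,roi,thr,z,show=None):
    "min-area box of the pale board top in the ROI (u0,v0,u1,v1)"
    u0,v0,u1,v1=roi; hsv=cv2.cvtColor(c['pixels'][v0:v1,u0:u1],cv2.COLOR_RGB2HSV)
    m=cv2.inRange(hsv,*thr); m=cv2.morphologyEx(m,cv2.MORPH_CLOSE,np.ones((7,7))); cs,_=cv2.findContours(m,0,1); k=max(cs,key=cv2.contourArea)
    return k[:,0]+[u0,v0]
E
python3 - <<'E'
from h import *
where(); c=snap('top','t2')
p=c['pixels']; hsv=cv2.cvtColor(p,cv2.COLOR_RGB2HSV)
print(hsv[230,260],hsv[225,282],hsv[240,240],hsv[265,272])
w=snap('wrist','w2'); 
print(np.round(px(w,[[165,212],[415,205]],.02),3))
im=p[145:255,225:305,::-1]; a=cv2.resize(im,None,fx=5,fy=5,interpolation=cv2.INTER_CUBIC)
b=w['pixels'][:,:,::-1][:,180:580]
cv=np.zeros((550,800,3),np.uint8); cv[:,:400]=a; cv[:315,400:]=cv2.resize(w['pixels'][:,:,::-1],None,fx=.714,fy=.75)[:315,:400]
cv2.imwrite('pics/crop2.png',cv)
E
```

```text
t 5.15 pos [ 0.5311 -0.0428  0.0105] rot [ 3.141 -0.     1.652] plinth mm [-135.6  -67.    10.5] F [-0.5 -0.6  1. ] w 0.0602 gf 0.4 q [-0.15  0.51  1.73  0.    0.9  -0.23]
[ 22  96 245] [22 93 99] [ 14 133 213] [ 25  86 136]
[[ 0.462 -0.017  0.02 ]
 [ 0.601 -0.002  0.02 ]]
```

View pics/crop2.png

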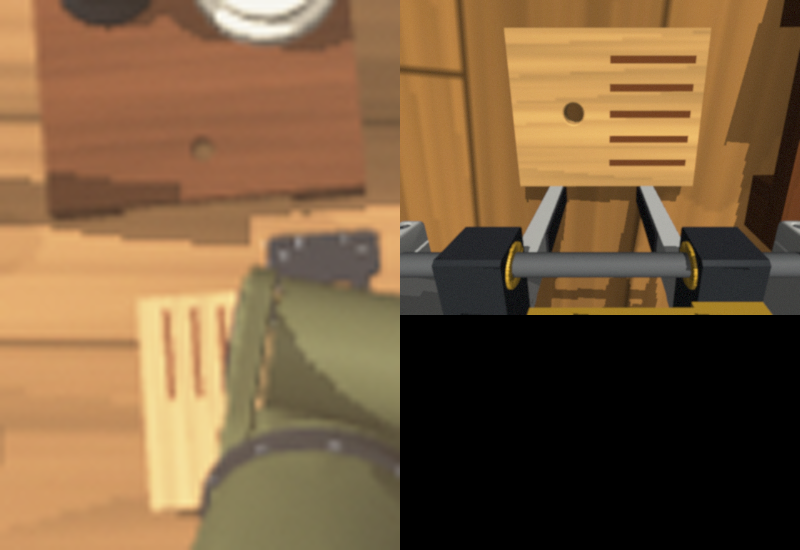

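The left crop shows the arm hiding the board's right half, with the left corners visible at crop (138,299) and (152,513). The right crop shows the board flush with both fingers and square to the tool.

```bash
python3 - <<'E'
from h import *
c=load('t2'); f=lambda p:np.array(p)/5+[224.6,144.6]
print('top: left corners nose,tail',inP(px(c,f([(138,299),(152,513)]),.02)).round(1))
w=load('w2'); g=lambda p:(np.array(p)-[400,0])/[.714,.75]
print('wrist: NL NR TR TL hole',inP(px(w,g([(711,28),(693,186),(521,186),(505,28),(573,113)]),.02)).round(1))
E
```

```text
top: left corners nose,tail [[ -61.2   50.4]
 [-203.    50.7]]
wrist: NL NR TR TL hole [[ -62.7   52.3]
 [ -62.1  -57.6]
 [-202.   -57.8]
 [-201.8   52.1]
 [-157.8   -1.9]]
```

Request:
carry_out(plan=[[[2,0,0,0,0,0,60],[1,0,0,0,0,0,60],[1,0,0,0,0,0,60],[0,0,0,0,0,0,60],[-5,0,0,0,0,0,60],[-15,0,0,0,0,0,60],[0,0,-20,0,0,0,60],[0,0,-25,0,0,0,60],[0,0,-25,0,0,0,60],[0,0,-25,0,0,0,60],[0,0,-15,0,0,0,60],[0,0,0,0,0,0,60]]])

```text
time_s: 6.25
ee_pos: [0.5336, -0.0592, 0.1237]
eef_rot: [3.137, 0.001, 1.652]
force: [1.4, 0.1, 1.5]
grip_width: 0.06
grip_force: 0.0
```

Request:
carry_out(plan=[[[0,0,0,0,0,0.105,60],[0,0,0,0,0,0.105,60],[0,0,0,0,0,0.105,60],[0,0,0,0,0,0.105,60],[0,0,0,0,0,0.105,60],[0,0,0,0,0,0.105,60],[0,0,0,0,0,0.105,60],[0,0,0,0,0,0.105,60],[0,0,0,0,0,0.105,60],[0,0,0,0,0,0.105,60],[0,0,0,0,0,0.105,60],[0,0,0,0,0,0.105,60],[0,0,0,0,0,0.105,60],[0,0,0,0,0,0.105,60],[0,0,0,0,0,0.1,60],[0,0,0,0,0,0,60]]])

```text
time_s: 7.58
ee_pos: [0.5318, -0.0589, 0.1192]
eef_rot: [-3.141, 0.002, 0.077]
force: [-0.3, -0.1, 0.1]
grip_width: 0.06
grip_force: 0.0
```

```bash
python3 -c "
from h import *
toP(-.228,0,.008)"
```

```text
t 7.58 pos [ 0.5318 -0.0589  0.1192] rot [-3.141e+00  2.000e-03  7.700e-02] plinth mm [-136.2  -83.1  119.2] F [-0.3 -0.1  0.1] w 0.06 gf 0.0 q [-0.18  0.36  1.66  0.    1.13  1.31]
tool delta mm [-92.  -82.7 111.4]
```

Request:
carry_out(plan=[[[-15,-14,0,0,0,0,60],[-15,-14,0,0,0,0,60],[-15,-14,0,0,0,0,60],[-15,-14,0,0,0,0,60],[-16,-14,0,0,0,0,60],[-16,-13,0,0,0,0,60],[0,0,0,0,0,-0.004,60],[0,0,0,0,0,0,60]]])

```text
time_s: 8.25
ee_pos: [0.4335, 0.0166, 0.1202]
eef_rot: [-3.142, 0.0, 0.09]
force: [0.2, -0.4, 0.6]
grip_width: 0.0601
grip_force: 0.0
```

```bash
python3 - <<'E'
from h import *
where(); w=snap('wrist','w3'); t=snap('top','t3')
cv=np.zeros((600,800,3),np.uint8); cv[:420,:560]=w['pixels'][:,:,::-1]
cv[:550,560:800]=cv2.resize(t['pixels'][145:255,232:280,::-1],None,fx=5,fy=5,interpolation=cv2.INTER_CUBIC)
cv2.imwrite('pics/crop3.png',cv)
E
```

```text
t 8.25 pos [0.4335 0.0166 0.1202] rot [-3.142  0.     0.09 ] plinth mm [-2.281e+02  1.000e-01  1.202e+02] F [ 0.2 -0.4  0.6] w 0.0601 gf 0.0 q [-0.05  0.14  1.93  0.    1.07  1.43]
```

View pics/crop3.png

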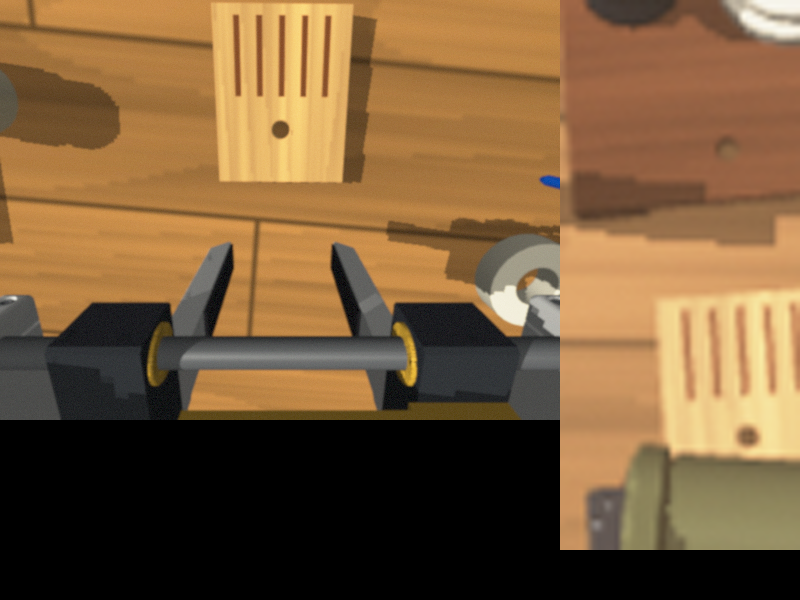

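The wrist view shows the board centred and its hole at (280,129). The top crop shows the board hole at (188,436) and the plinth hole at (167,148).

```bash
python3 - <<'E'
from h import *
c=load('t3'); f=lambda p:np.array(p)/5+[231.6,144.6]
P=inP(px(c,f([(188,436)]),.02)); Q=inP(px(c,f([(167,148)]),.039)); N=inP(px(c,f([(98,299)]),.02))
print('top: bhole',P.round(1),'phole',Q.round(1),'noseleft',N.round(1))
w=load('w3'); q=inP(px(w,[(212,3),(352,5),(346,182),(219,181),(280.5,129.5)],.02)); print('wrist NL NR TR TL hole',q.round(1)); 
for a,b in((3,0),(2,1)): d=q[b]-q[a]; print('rel yaw',np.arctan2(d[1],d[0]))
E
```

```text
top: bhole [[-156.     0.8]] phole [[33.2  0.9]] noseleft [[-61.   53.7]]
wrist NL NR TR TL hole [[ -63.3   55.5]
 [ -63.6  -52.7]
 [-202.8  -57.5]
 [-203.1   56.6]
 [-157.6    1.8]]
rel yaw -0.007518686603915026
rel yaw 0.03442108372762959
```

Request:
carry_out(plan=[[[0,0,15,0,0,0.009,60],[0,0,20,0,0,0,60],[0,0,22,0,0,0,60],[0,0,22,0,0,0,60],[0,0,18,0,0,0,60],[0,0,9,0,0,0,60],[0,0,4,0,0,0,60],[0,0,0,0,0,0,60],[6,0,0,0,0,0,60],[5,0,0,0,0,0,60],[4,0,0,0,0,0,60],[3,0,0,0,0,0,60],[3,0,0,0,0,0,60],[3,0,0,0,0,0,60],[4,0,0,0,0,0,60],[4,0,0,0,0,0,60],[4,0,0,0,0,0,60],[4,0,0,0,0,0,60],[4,0,0,0,0,0,60],[4,0,0,0,0,0,60]]])

```text
time_s: 10.02
ee_pos: [0.482, 0.0201, 0.0105]
eef_rot: [3.142, 0.0, 0.077]
force: [-5.5, -0.5, 4.4]
grip_width: 0.0597
grip_force: 2.2
```

Request:
carry_out(plan=[[[4,0,0,0,0,0,60],[4,0,0,0,0,0,60],[4,0,0,0,0,0,60],[4,0,0,0,0,0,60],[3,0,0,0,0,0,60],[2,0,0,0,0,0,60],[0,0,0,0,0,0,60]]])

```text
time_s: 10.6
ee_pos: [0.5032, 0.0217, 0.0104]
eef_rot: [3.142, -0.001, 0.077]
force: [0.1, -0.1, 0.1]
grip_width: 0.0604
grip_force: 0.0
```

```bash
python3 - <<'E'
from h import *
where(); w=snap('wrist','w4'); t=snap('top','t4')
cv=np.zeros((600,800,3),np.uint8); cv[:420,:560]=w['pixels'][:,:,::-1]
cv[:550,560:800]=cv2.resize(t['pixels'][145:255,232:280,::-1],None,fx=5,fy=5,interpolation=cv2.INTER_CUBIC)
cv2.imwrite('pics/crop4.png',cv)
E
```

```text
t 10.6 pos [0.5032 0.0217 0.0104] rot [ 3.142e+00 -1.000e-03  7.700e-02] plinth mm [-158.2   -0.5   10.4] F [ 0.1 -0.1  0.1] w 0.0604 gf 0.0 q [-0.03  0.46  1.82  0.    0.87  1.46]
```

View pics/crop4.png

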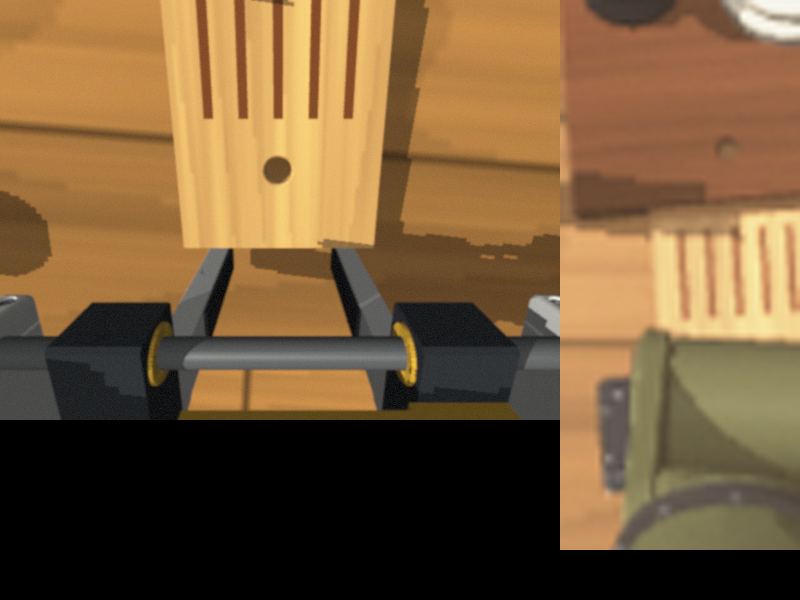

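The wrist view shows the board flush on both fingers, with tail corners at (184,247) and (376,247) and the hole at (277,170). In the top crop the nose is about at the mouth, and the left edge runs from (94,235) to (100,330).

```bash
python3 - <<'E'
from h import *
c=load('t4'); 
g=cv2.cvtColor(c['pixels'],cv2.COLOR_RGB2GRAY).astype(float)
# subpixel left edge of the board per row, strongest gradient near u~251
pts=[]
for v in range(192,211):
    d=np.gradient(g[v,244:258]); 
    i=int(np.argmax(d)); s=d[max(i-2,0):i+3].clip(0); pts.append((244+max(i-2,0)+(s*np.arange(len(s))).sum()/s.sum(),v))
q=inP(px(c,pts,.02)); k=np.polyfit(q[:,0],q[:,1],1); print('left edge slope',k[0].round(4),'y at x=-30',np.polyval(k,-30).round(2),'resid',np.std(q[:,1]-np.polyval(k,q[:,0])).round(2))
# plinth front edge, hole and left side
f=lambda p:np.array(p)/5+[231.6,144.6]
print('plinth front-left corner top',inP(px(c,f([(16,208)]),.039)).round(1),'hole',inP(px(c,f([(167,148)]),.039)).round(1))
l=[]
for v in range(150,186):
    d=np.gradient(g[v,225:245]); i=int(np.argmin(d)); s=(-d[max(i-2,0):i+3]).clip(0); l.append((225+max(i-2,0)+(s*np.arange(len(s))).sum()/s.sum(),v))
q=inP(px(c,l,.039)); k=np.polyfit(q[:,0],q[:,1],1); r=q[:,1]-np.polyval(k,q[:,0]); ok=abs(r)<1.5; k=np.polyfit(q[ok,0],q[ok,1],1); print('plinth left side slope',k[0].round(4),'y at 30',np.polyval(k,30).round(2),ok.sum())
l=[]
for v in range(150,182):
    d=np.gradient(g[v,288:306]); i=int(np.argmax(d)); s=d[max(i-2,0):i+3].clip(0); l.append((288+max(i-2,0)+(s*np.arange(len(s))).sum()/s.sum(),v))
q=inP(px(c,l,.039)); k=np.polyfit(q[:,0],q[:,1],1); r=q[:,1]-np.polyval(k,q[:,0]); ok=abs(r)<1.5; k=np.polyfit(q[ok,0],q[ok,1],1); print('plinth right slope',k[0].round(4),'y at 30',np.polyval(k,30).round(2),ok.sum())
w=load('w4'); print('wrist TL TR hole',inP(px(w,[(184,247.5),(376,247.5),(277,170)],.02)).round(1))
E
```

```text
left edge slope -0.5197 y at x=-30 31.72 resid 5.52
plinth front-left corner top [[  0.2 102.3]] hole [[33.2  0.9]]
plinth left side slope 0.0116 y at 30 104.83 35
plinth right slope -0.4997 y at 30 -63.94 1
wrist TL TR hole [[-149.6   56.1]
 [-149.9  -55.4]
 [-104.5    1.8]]<stdin>:20: RankWarning: Polyfit may be poorly conditioned
```

Request:
carry_out(plan=[[[2,0,0,0,0,0,60],[2,0,0,0,0,0,60],[1,0,0,0,0,0,60],[1,0,0,0,0,0,60],[1,0,0,0,0,0,60],[1,0,0,0,0,0,60],[1,0,0,0,0,0,60],[1,0,0,0,0,0,60]]])

```text
time_s: 11.37
ee_pos: [0.5126, 0.0224, 0.0104]
eef_rot: [3.142, -0.0, 0.077]
force: [-1.7, 0.5, 0.3]
grip_width: 0.0596
grip_force: 1.2
```

Request:
carry_out(plan=[[[1,0,0,0,0,0,60],[1,0,0,0,0,0,60],[1,0,0,0,0,0,60]]])

```text
time_s: 11.62
ee_pos: [0.5156, 0.0227, 0.0104]
eef_rot: [3.142, -0.0, 0.077]
force: [-3.4, -1.0, -0.2]
grip_width: 0.0601
grip_force: 1.1
```

Request:
carry_out(plan=[[[1,0,0,0,0,0,60],[1,0,0,0,0,0,60],[1,0,0,0,0,0,60]]])

```text
time_s: 11.87
ee_pos: [0.5186, 0.0229, 0.0104]
eef_rot: [3.142, -0.0, 0.077]
force: [-1.9, 1.0, 0.2]
grip_width: 0.06
grip_force: 0.9
```

Request:
carry_out(plan=[[[1,0,0,0,0,0,60],[1,0,0,0,0,0,60],[1,0,0,0,0,0,60],[1,0,0,0,0,0,60],[1,0,0,0,0,0,60],[1,0,0,0,0,0,60]]])

```text
time_s: 12.37
ee_pos: [0.5246, 0.0234, 0.0104]
eef_rot: [-3.142, -0.0, 0.077]
force: [-1.5, 0.2, -1.1]
grip_width: 0.0601
grip_force: 0.8
```

Request:
carry_out(plan=[[[1.5,0,0,0,0,0,60],[1.5,0,0,0,0,0,60],[1.5,0,0,0,0,0,60],[1.5,0,0,0,0,0,60],[1.5,0,0,0,0,0,60],[1.5,0,0,0,0,0,60],[1.5,0,0,0,0,0,60],[1.5,0,0,0,0,0,60]]])

```text
time_s: 13.03
ee_pos: [0.5366, 0.0243, 0.0105]
eef_rot: [-3.142, 0.0, 0.077]
force: [-1.2, 0.2, -1.1]
grip_width: 0.0597
grip_force: 0.8
```

```bash
python3 - <<'E'
from h import *
where(); w=snap('wrist','w5'); t=snap('top','t5')
cv=np.zeros((600,800,3),np.uint8); cv[:420,:560]=w['pixels'][:,:,::-1]
cv[:550,560:800]=cv2.resize(t['pixels'][145:255,232:280,::-1],None,fx=5,fy=5,interpolation=cv2.INTER_CUBIC)
cv2.imwrite('pics/crop5.png',cv)
E
```

```text
t 13.03 pos [0.5366 0.0243 0.0105] rot [-3.142  0.     0.077] plinth mm [-124.6   -0.6   10.5] F [-1.2  0.2 -1.1] w 0.0597 gf 0.8 q [-0.02  0.52  1.72  0.    0.9   1.47]
```

View pics/crop5.png

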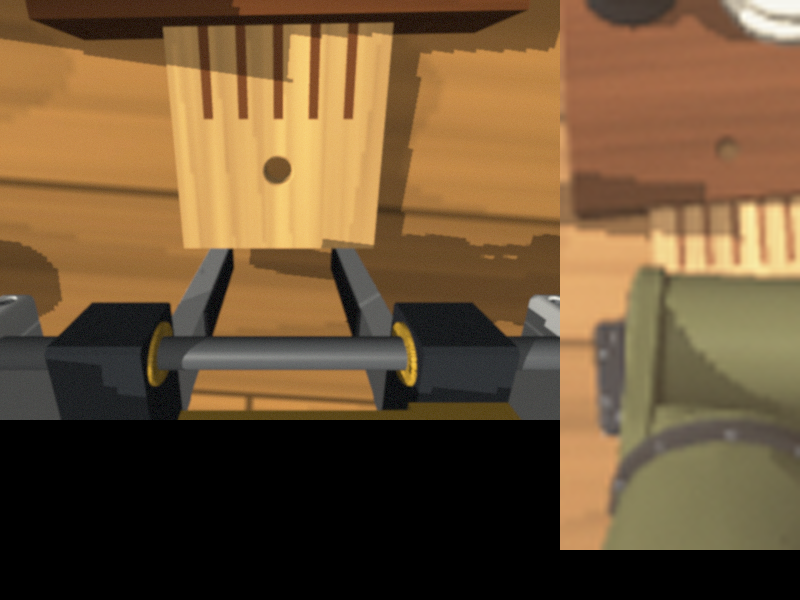

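The nose is inside the slot. The plinth's front edge runs from (25,18) to (528,10), so the plinth is yawed about 0.013 rad more than the tool. I'll trim that while pushing.

Request:
carry_out(plan=[[[1.5,0,0,0,0,-0.003,60],[1.5,0,0,0,0,-0.003,60],[1.5,0,0,0,0,-0.003,60],[1.5,0,0,0,0,-0.003,60],[2,0,0,0,0,0,60],[2,0,0,0,0,0,60],[2,0,0,0,0,0,60],[2,0,0,0,0,0,60],[2,0,0,0,0,0,60],[2,0,0,0,0,0,60],[2,0,0,0,0,0,60],[2,0,0,0,0,0,60]]])

```text
time_s: 14.13
ee_pos: [0.5585, 0.0261, 0.0105]
eef_rot: [3.142, 0.0, 0.089]
force: [-5.5, -1.0, 4.3]
grip_width: 0.06
grip_force: 2.7
```

Request:
carry_out(plan=[[[2.5,0,0,0,0,0,60],[2.5,0,0,0,0,0,60],[2.5,0,0,0,0,0,60],[2.5,0,0,0,0,0,60],[2.5,0,0,0,0,0,60],[2.5,0,0,0,0,0,60],[2.5,0,0,0,0,0,60],[2.5,0,0,0,0,0,60],[2.5,0,0,0,0,0,60],[2.5,0,0,0,0,0,60]]])

```text
time_s: 14.97
ee_pos: [0.5834, 0.0283, 0.0105]
eef_rot: [3.141, 0.0, 0.089]
force: [-5.4, -2.1, 4.0]
grip_width: 0.0602
grip_force: 2.8
```

Request:
carry_out(plan=[[[2.5,0,0,0,0,0,60],[2.5,0,0,0,0,0,60],[2.5,0,0,0,0,0,60],[2.5,0,0,0,0,0,60],[2.5,0,0,0,0,0,60],[2.5,0,0,0,0,0,60],[2.5,0,0,0,0,0,60],[2.5,0,0,0,0,0,60],[1,0,0,0,0,0,60]]])

```text
time_s: 15.72
ee_pos: [0.6044, 0.0302, 0.0105]
eef_rot: [3.141, 0.0, 0.089]
force: [-5.1, -2.1, 5.3]
grip_width: 0.0599
grip_force: 2.8
```

```bash
python3 - <<'E'
from h import *
where(); w=snap('wrist','w6')
cv2.imwrite('pics/crop6.png',w['pixels'][:,:,::-1])
E
```

```text
t 15.72 pos [0.6044 0.0302 0.0105] rot [3.141 0.    0.089] plinth mm [-56.6  -0.2  10.5] F [-5.1 -2.1  5.3] w 0.0599 gf 2.8 q [-0.01  0.64  1.51 -0.    0.99  1.47]
```

View pics/crop6.png

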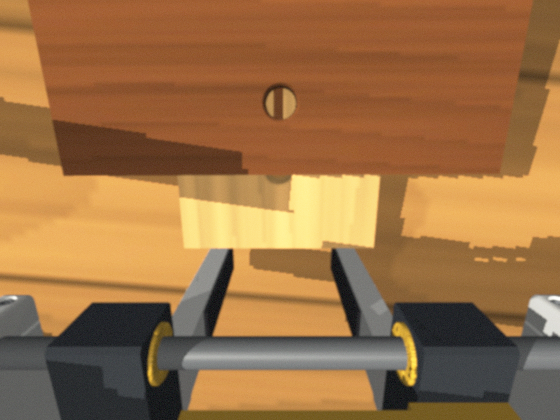

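The plinth's front edge (63,175)–(503,176) is level in the view. The plinth hole is at (280,103) and the tail at (184,248)–(375,248), so the board is sliding in square.

```bash
python3 - <<'E'
from h import *
w=load('w6'); H=px(w,[(280.5,103)],.039); F=px(w,[(63,175),(503,176)],.039); T=px(w,[(184,248),(375,248)],.02)
d=F[0]-F[1]; print('yaw',np.arctan2(-d[0],d[1]),'width',np.linalg.norm(d),'hole',H,'mid',F.mean(0),'tail mid',T.mean(0))
print('hole->front',np.linalg.norm((H-F.mean(0))[0]), 'tail to front mm',inP(F.mean(0))-inP(T.mean(0)),'TCP->tail',inP(T.mean(0)))
E
```

```text
yaw 0.08784369052342776 width 0.21199643449086397 hole [[0.69134949 0.03849297 0.039     ]] mid [0.65846242 0.03429017 0.039     ] tail mid [0.61242671 0.03210343 0.02      ]
hole->front 0.033154530830483524 tail to front mm [[46.06171145 -1.54524432]] TCP->tail [[-48.44905871   1.02687779]]
```

Request:
carry_out(plan=[[[2,0,0,0,0,0,60],[2,0,0,0,0,0,60],[2,0,0,0,0,0,60],[2,0,0,0,0,0,60],[2,0,0,0,0,0,60],[2,0,0,0,0,0,60],[2,0,0,0,0,0,60],[2,0,0,0,0,0,60],[2,0,0,0,0,0,60],[2,0,0,0,0,0,60],[2,0,0,0,0,0,60],[2,0,0,0,0,0,60],[2,0,0,0,0,0,60],[1,0,0,0,0,0,60],[1,0,0,0,0,0,60]]])

```text
time_s: 17.02
ee_pos: [0.6322, 0.0327, 0.0104]
eef_rot: [3.142, 0.0, 0.089]
force: [-4.3, -1.3, 1.9]
grip_width: 0.0601
grip_force: 2.4
```

Request:
carry_out(plan=[[[0.6,0,0,0,0,0,60],[0.6,0,0,0,0,0,60],[0.6,0,0,0,0,0,60],[0.6,0,0,0,0,0,60],[0.6,0,0,0,0,0,60]]])

```text
time_s: 17.43
ee_pos: [0.6351, 0.033, 0.0104]
eef_rot: [3.142, 0.0, 0.089]
force: [-4.8, -2.6, 3.3]
grip_width: 0.0598
grip_force: 2.3
```

Request:
carry_out(plan=[[[0.5,0,0,0,0,0,60],[0.5,0,0,0,0,0,60]]])

```text
time_s: 17.6
ee_pos: [0.6361, 0.0331, 0.0104]
eef_rot: [3.142, 0.0, 0.089]
force: [-5.0, -2.4, 2.1]
grip_width: 0.06
grip_force: 2.4
```

Request:
carry_out(plan=[[[0.5,0,0,0,0,0,60],[0.5,0,0,0,0,0,60],[0.4,0,0,0,0,0,60]]])

```text
time_s: 17.85
ee_pos: [0.6375, 0.0332, 0.0104]
eef_rot: [3.142, 0.0, 0.089]
force: [-5.6, -3.3, 1.8]
grip_width: 0.0597
grip_force: 2.4
```

Request:
carry_out(plan=[[[0.4,0,0,0,0,0,60],[0.4,0,0,0,0,0,60]]])

```text
time_s: 18.02
ee_pos: [0.6383, 0.0333, 0.0104]
eef_rot: [3.142, 0.0, 0.089]
force: [-5.2, -2.5, 1.3]
grip_width: 0.0598
grip_force: 2.3
```

Request:
carry_out(plan=[[[0.3,0,0,0,0,0,60],[0.3,0,0,0,0,0,60]]])

```text
time_s: 18.18
ee_pos: [0.6386, 0.0333, 0.0104]
eef_rot: [3.142, 0.001, 0.089]
force: [-8.7, -3.3, 5.8]
grip_width: 0.0602
grip_force: 4.5
```

```bash
python3 - <<'E'
from h import *
where(); w=snap('wrist','w7')
cv2.imwrite('pics/crop7.png',w['pixels'][:,:,::-1])
E
```

```text
t 18.18 pos [0.6386 0.0333 0.0104] rot [3.142e+00 1.000e-03 8.900e-02] plinth mm [-22.3   0.1  10.4] F [-8.7 -3.3  5.8] w 0.0602 gf 4.5 q [-0.01  0.7   1.4  -0.    1.04  1.48]
```

View pics/crop7.png

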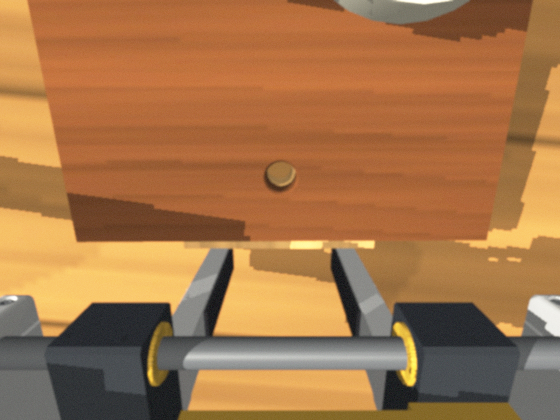

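The plinth hole at (280,176) shows the board's hole nearly concentric below it, and the force is rising. One more small nudge will confirm the stop.

Request:
carry_out(plan=[[[0.4,0,0,0,0,0,60],[0.2,0,0,0,0,0,60]]])

```text
time_s: 18.4
ee_pos: [0.6386, 0.0333, 0.0104]
eef_rot: [3.142, 0.003, 0.089]
force: [-14.0, -3.1, 8.6]
grip_width: 0.06
grip_force: 6.6
```

```bash
python3 - <<'E'
from h import *
w=snap('wrist','w8'); where()
H=px(w,[(280.5,175.5)],.039); F=px(w,[(77,241),(489,240)],.039); T=px(w,[(184,248),(375,248)],.02)
d=F[0]-F[1]; print('yaw',np.arctan2(-d[0],d[1]),np.linalg.norm(d),'hole',H,'mid',F.mean(0),'tail-front',inP(T.mean(0))-inP(F.mean(0)))
cv2.imwrite('pics/c8.png',cv2.resize(w['pixels'][150:260,220:340,::-1],None,fx=5,fy=5,interpolation=cv2.INTER_CUBIC))
E
```

```text
t 18.45 pos [0.6386 0.0333 0.0104] rot [3.142e+00 3.000e-03 8.900e-02] plinth mm [-22.3   0.1  10.4] F [-10.9  -3.4   7.5] w 0.0597 gf 6.0 q [-0.01  0.71  1.4  -0.    1.04  1.48]
yaw 0.0928143996478478 0.21075937864179944 hole [[0.6926329  0.03865157 0.039     ]] mid [0.65924918 0.03443632 0.039     ] tail-front [[-12.47380507   1.78390255]]
```

The board is home: motion stopped, force is up, and the tail stands 12.5 mm out. Next I'll retract and go to hover over the peg.

Request:
carry_out(plan=[[[-3,0,0,0,0,0,60],[-9,0,0,0,0,0,60],[-10,0,0,0,0,0,60],[0,0,-20,0,0,0,60],[0,0,-25,0,0,0,50],[0,0,-25,0,0,0,40],[0,0,-25,0,0,0,40],[0,0,-25,0,0,0,40],[0,0,-25,0,0,0,40],[0,0,-25,0,0,0,40],[0,0,-20,0,0,0,40],[0,0,0,0,0,0,40]]])

```text
time_s: 19.45
ee_pos: [0.6194, 0.0317, 0.2053]
eef_rot: [3.141, -0.008, 0.089]
force: [0.9, 0.6, 1.2]
grip_width: 0.0396
grip_force: 0.0
```

```bash
python3 -c "
from h import *
to(.488,-.3235,.2)"
```

```text
t 19.45 pos [0.6194 0.0317 0.2053] rot [ 3.141 -0.008  0.089] plinth mm [-4.160e+01  1.000e-01  2.053e+02] F [0.9 0.6 1.2] w 0.0396 gf 0.0 q [-0.01  0.45  1.31  0.    1.37  1.47]
tool delta mm [-162.5  342.2    4.1]
```

Request:
carry_out(plan=[[[-9,19,0,0,0,0,40],[-9,19,0,0,0,0,40],[-9,19,0,0,0,0,40],[-9,19,0,0,0,0,40],[-9,19,0,0,0,0,40],[-9,19,0,0,0,0,40],[-9,19,0,0,0,0,40],[-9,19,0,0,0,0,40],[-9,19,0,0,0,0,40],[-9,19,0,0,0,0,40],[-9,19,0,0,0,0,40],[-9,19,0,0,0,0,40],[-9,19,0,0,0,0,40],[-9,19,0,0,0,0,40],[-9,19,0,0,0,0,40],[-9,19,0,0,0,0,40],[-9,19,0,0,0,0,40],[-9.5,19,0,0,0,0,40],[0,0,0,0,-0.008,0,40],[0,0,0,0,0,0,40]]])

```text
time_s: 21.12
ee_pos: [0.4859, -0.324, 0.1997]
eef_rot: [-3.141, 0.008, 0.087]
force: [-0.1, 0.7, 0.2]
grip_width: 0.0399
grip_force: 0.0
```

```bash
python3 - <<'E'
from h import *
w=snap('wrist','w9'); t=snap('top','t9'); where()
print(np.round(w['origin'],3), proj(w,[[.488,-.3235,.108],[.488,-.3235,.058]]))
hsv=cv2.cvtColor(w['pixels'],cv2.COLOR_RGB2HSV)
cv=np.zeros((520,800,3),np.uint8); cv[:420,:560]=w['pixels'][:,:,::-1]
cv[:400,560:]=cv2.resize(t['pixels'][150:230,250:298,::-1],None,fx=5,fy=5,interpolation=cv2.INTER_CUBIC)
cv2.imwrite('pics/c9.png',cv)
E
```

```text
t 21.22 pos [ 0.4864 -0.3229  0.2   ] rot [-3.141  0.008  0.089] plinth mm [-202.8 -342.6  200. ] F [-0.1 -0.1 -0.5] w 0.0401 gf 0.0 q [-0.65  0.38  1.42 -0.01  1.34  0.84]
[ 0.569 -0.317  0.378] [[281.32324832 207.95782869]
 [281.40939409 194.17689777]]
```

View pics/c9.png

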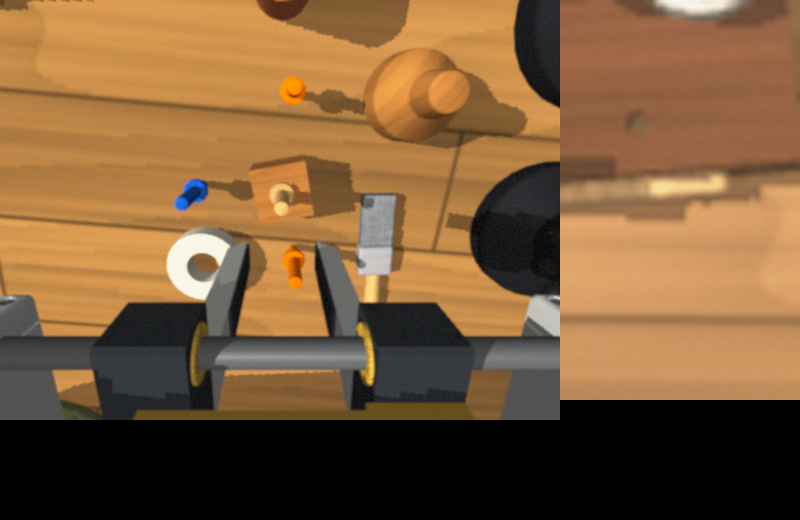

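The pale peg's top is at (283,207) and its collar at about (282,193), within about 1 mm of the prediction. The look-alikes (blue at (190,195), orange at (293,90) and (294,265)) are clear of the fingers. The top crop shows the board's tail sliver square in the slot. I'll descend and grip.

Request:
carry_out(plan=[[[2,1,0,0,0.008,0,40],[0,0,16,0,0,0,40],[0,0,18,0,0,0,40],[0,0,18,0,0,0,40],[0,0,18,0,0,0,40],[0,0,18,0,0,0,40],[0,0,18,0,0,0,40],[0,0,15,0,0,0,40],[0,0,9,0,0,0,40],[0,0,4,0,0,0,40],[0,0,0,0,0,0,40]]])

```text
time_s: 22.13
ee_pos: [0.4882, -0.324, 0.066]
eef_rot: [-3.141, 0.0, 0.089]
force: [-0.5, 0.1, -0.0]
grip_width: 0.0399
grip_force: 0.0
```

```bash
python3 - <<'E'
from h import *
w=snap('wrist','w10'); where()
print(proj(w,[[.488,-.3235,.108],[.488,-.3235,.058]]))
cv2.imwrite('pics/c10.png',w['pixels'][:,:,::-1])
E
```

```text
t 22.18 pos [ 0.4885 -0.3243  0.0668] rot [ 3.141 -0.     0.089] plinth mm [-200.9 -344.2   66.8] F [ 0.3 -0.4  0.2] w 0.0399 gf 0.0 q [-0.65  0.52  1.55  0.    1.07  0.83]
[[280.46022454 290.26997401]
 [280.81898579 248.98374978]]
```

View pics/c10.png

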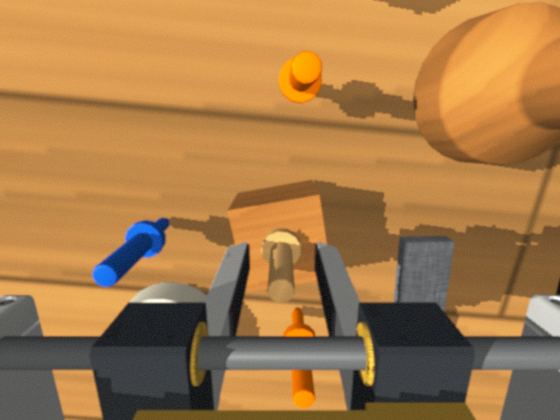

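The peg's grip is centred between the fingers, with its top at (282,290) and collar at (281,247). I've now viewed 12 pictures, which is over the limit of 10. From here I'll work from numbers only. Gripping and lifting.

Request:
carry_out(plan=[[[0,0,0,0,0,0,25],[0,0,0,0,0,0,12],[0,0,0,0,0,0,5],[0,0,0,0,0,0,5],[0,0,0,0,0,0,5],[0,0,0,0,0,0,5],[0,0,-5,0,0,0,5],[0,0,-8,0,0,0,5],[0,0,-12,0,0,0,5],[0,0,-16,0,0,0,5],[0,0,-20,0,0,0,5],[0,0,-20,0,0,0,5],[0,0,-20,0,0,0,5],[0,0,-20,0,0,0,5],[0,0,-15,0,0,0,5],[0,0,0,0,0,0,5]]], squeeze=20)

```text
time_s: 23.52
ee_pos: [0.489, -0.3251, 0.2069]
eef_rot: [3.137, -0.005, 0.089]
force: [-0.3, 0.4, -0.8]
grip_width: 0.0138
grip_force: 20.0
```

```bash
python3 - <<'E'
from h import *
to(.692,.0386,.2)
w=snap('wrist','w11'); p,R=where()
d=R[:,2]
# predicted peg top (grip end, 108-66=42 mm above TCP) on the tool axis, and the pale blob seen there
print('pred',proj(w,[p-.041*d, p+.008*d]).round(1))
hsv=cv2.cvtColor(w['pixels'],cv2.COLOR_RGB2HSV)
for v in range(230,312,5): print(v,[tuple(int(x) for x in hsv[v,u]) for u in (262,270,276,281,287,293,301)])
E
```

```text
t 23.52 pos [ 0.489  -0.3251  0.2069] rot [ 3.137 -0.005  0.089] plinth mm [-200.3 -345.   206.9] F [-0.3  0.4 -0.8] w 0.0138 gf 20.0 q [-0.65  0.38  1.41  0.    1.34  0.83]
tool delta mm [ 234.4 -344.3    6.6]
t 23.57 pos [ 0.4886 -0.3247  0.2046] rot [ 3.139e+00 -3.000e-03  8.900e-02] plinth mm [-200.8 -344.6  204.6] F [-0.3  0.3 -0.4] w 0.0135 gf 20.0 q [-0.65  0.38  1.42  0.    1.34  0.83]
pred [[280.9 287. ]
 [281.  247.9]]
230 [(16, 157, 167), (17, 154, 174), (17, 135, 160), (17, 139, 149), (16, 145, 118), (16, 153, 160), (16, 156, 180)]
235 [(16, 156, 177), (18, 138, 234), (19, 134, 238), (19, 134, 238), (19, 136, 237), (17, 147, 208), (16, 160, 169)]
240 [(17, 152, 144), (20, 130, 241), (20, 129, 243), (17, 142, 206), (17, 140, 188), (17, 141, 224), (15, 156, 150)]
245 [(23, 18, 129), (18, 137, 143), (18, 133, 107), (17, 133, 115), (18, 142, 113), (17, 131, 115), (0, 0, 126)]
250 [(30, 4, 125), (17, 142, 97), (17, 130, 104), (17, 144, 138), (17, 141, 114), (17, 122, 73), (23, 9, 119)]
255 [(45, 8, 127), (16, 96, 45), (17, 139, 112), (18, 131, 113), (18, 142, 111), (14, 101, 7
[... 551 characters left out ...]
, 128, 98), (45, 5, 104)]
285 [(40, 8, 100), (16, 133, 138), (18, 138, 164), (17, 142, 171), (18, 142, 172), (16, 144, 142), (45, 5, 98)]
290 [(30, 8, 99), (17, 144, 151), (17, 138, 166), (17, 139, 173), (18, 143, 164), (17, 139, 158), (45, 17, 90)]
295 [(10, 8, 92), (16, 150, 172), (16, 138, 170), (16, 136, 171), (17, 136, 159), (17, 147, 177), (30, 7, 77)]
300 [(30, 7, 75), (16, 159, 191), (16, 148, 183), (17, 140, 164), (16, 150, 173), (16, 155, 201), (165, 9, 60)]
305 [(165, 8, 61), (16, 162, 187), (16, 158, 195), (15, 152, 194), (16, 161, 188), (16, 161, 188), (60, 15, 51)]
310 [(140, 17, 45), (16, 156, 196), (17, 162, 189), (16, 161, 193), (16, 164, 191), (16, 160, 193), (116, 46, 39)]
```

Request:
carry_out(plan=[[[6,-9,0,0,0,0,5],[12,-18,0,0,0,0,5],[12,-18,0,0,0,0,5],[12,-18,0,0,0,0,5],[12,-18,0,0,0,0,5],[12,-18,0,0,0,0,5],[12,-18,0,0,0,0,5],[12,-18,0,0,0,0,5],[12,-18,0,0,0,0,5],[12,-18,0,0,0,0,5],[12,-18,0,0,0,0,5],[12,-18,0,0,0,0,5],[12,-18,0,0,0,0,5],[12,-18,0,0,0,0,5],[12,-18,0,0,0,0,5],[12,-18,0,0,0,0,5],[12,-18,0,0,0,0,5],[12,-18,0,0,0,0,5],[12,-18,0,0,0,0,5],[6,-9,0,0,0,0,5]]])

```text
time_s: 25.23
ee_pos: [0.685, 0.0393, 0.2006]
eef_rot: [-3.141, 0.002, 0.091]
force: [-0.1, 0.0, -0.7]
grip_width: 0.0135
grip_force: 20.0
```

Request:
carry_out(plan=[[[6,-2,0,0,0,0,5],[0,0,0,0,0,0,5],[0,0,0,0,0,0,5]]])

```text
time_s: 25.48
ee_pos: [0.6905, 0.0383, 0.2019]
eef_rot: [3.142, 0.001, 0.088]
force: [0.4, -0.9, -0.2]
grip_width: 0.0136
grip_force: 20.0
```

```bash
python3 - <<'E'
from h import *
to(.692,.0386,.11)
w=snap('wrist','w12'); print('hole pred',proj(w,[.692,.0386,.039]).round(1))
g=cv2.cvtColor(w['pixels'],cv2.COLOR_RGB2GRAY); u,v=proj(w,[.692,.0386,.039])[0].astype(int); print(u,v); print(g[v-14:v+18:2,u-16:u+18:2])
E
```

```text
t 25.48 pos [0.6905 0.0383 0.2019] rot [3.142e+00 1.000e-03 8.800e-02] plinth mm [ 29.9   0.9 201.9] F [ 0.4 -0.9 -0.2] w 0.0136 gf 20.0 q [ 0.    0.63  1.05 -0.    1.46  1.48]
tool delta mm [ 1.6 -0.1 91.9]
hole pred [[281.5 191.1]]
281 191
[[ 99  98  99  97  97  96  99 101  99  99  97  98 100 100  97  99  96]
 [ 96 102 101 101 101  99 102 101 101 101  98 100 101  98  98 101 101]
 [101 106 107 105 106 106 106 106 104 105 103 103 105 104 104 101 101]
 [104 101 104 104 104 106 106 101 100 100 102 104 104 102 104 106 104]
 [ 92  93  94  93  94  94  87  98  98  95 100  99  96  99  97 101  98]
 [ 93  91  90  91  94  83  94 107 106 106 104 104  97  98  93  98  99]
 [100  96  95  97  88  81  98 108 111 106 105 117 103  97  98  95  97]
 [ 94  98  95  96  92  71  99 106 107 107 112 113 101  94  97  99  97]
 [ 96  98 101  99  99  63  71 105 116 122 116  95 101 101 101 100 101]
 [100  97  98  96  99  86  56  65  76  81  78  91 100 100 103 103 100]
 [100 101 101 104 105 103  88  76  63  79  92 102 103 105 104 108 107]
 [106 104 106 102 109 107 106 102 100 104 106 106 108 109 109 105 105]
 [100 104 101  98 100 101 102  99 101 103 102 103 107 107 106 106 106]
 [106 101 103 102 102 104 105  99 101 103  98 103 102 101 101 102 100]
 [101 100 105 103 105 102 103 102 102 102 102 104 103 101 106 103 105]
 [100 105 105 106 100 106 104 105 103 106 107 106 107 105 104 104 104]]
```

The hole is seen at (281.8,191.6) against the predicted (281.5,191.1). I'll lower the peg.

Request:
carry_out(plan=[[[1.5,0,0,0,0,0,5],[0,0,12,0,0,0,5],[0,0,15,0,0,0,5],[0,0,15,0,0,0,5],[0,0,15,0,0,0,5],[0,0,15,0,0,0,5],[0,0,12,0,0,0,5],[0,0,10,0,0,0,5],[0,0,6,0,0,0,5],[0,0,0,0,0,0,5],[0,0,2,0,0,0,5],[0,0,2,0,0,0,5],[0,0,2,0,0,0,5],[0,0,2,0,0,0,5]]])

```text
time_s: 26.7
ee_pos: [0.6924, 0.0391, 0.0948]
eef_rot: [3.142, -0.001, 0.089]
force: [-0.6, 0.5, -0.8]
grip_width: 0.0138
grip_force: 20.0
```

Request:
carry_out(plan=[[[0,0,2,0,0,0,5],[0,0,2,0,0,0,5],[0,0,2,0,0,0,5],[0,0,2,0,0,0,5],[0,0,0,0,0,0,5]]])

```text
time_s: 27.12
ee_pos: [0.692, 0.0391, 0.0859]
eef_rot: [-3.142, 0.001, 0.089]
force: [1.5, -0.3, -0.1]
grip_width: 0.0137
grip_force: 20.0
```

Tip is 5 mm into the plinth's hole with no resistance; I'll go on in small steps.

Request:
carry_out(plan=[[[0,0,2,0,0,0,5],[0,0,2,0,0,0,5],[0,0,2,0,0,0,5],[0,0,2,0,0,0,5],[0,0,2,0,0,0,5],[0,0,0,0,0,0,5]]])

```text
time_s: 27.62
ee_pos: [0.692, 0.0391, 0.0758]
eef_rot: [-3.142, 0.001, 0.089]
force: [-0.2, 0.8, -0.5]
grip_width: 0.0137
grip_force: 20.0
```

Request:
carry_out(plan=[[[0,0,2,0,0,0,5],[0,0,2,0,0,0,5],[0,0,2,0,0,0,5],[0,0,2,0,0,0,5],[0,0,0,0,0,0,5]]])

```text
time_s: 28.03
ee_pos: [0.6919, 0.0391, 0.0678]
eef_rot: [-3.142, 0.001, 0.089]
force: [0.5, 0.4, -1.0]
grip_width: 0.0133
grip_force: 20.0
```

Request:
carry_out(plan=[[[0,0,2,0,0,0,5],[0,0,2,0,0,0,5],[0,0,2,0,0,0,5],[0,0,2,0,0,0,5],[0,0,0,0,0,0,5]]])

```text
time_s: 28.45
ee_pos: [0.692, 0.0391, 0.0598]
eef_rot: [-3.142, 0.001, 0.089]
force: [0.5, 0.1, 0.3]
grip_width: 0.0136
grip_force: 20.0
```

Request:
carry_out(plan=[[[0,0,1.5,0,0,0,5],[0,0,1,0,0,0,5],[0,0,0.7,0,0,0,5],[0,0,0.5,0,0,0,5],[0,0,0,0,0,0,5]]])

```text
time_s: 28.87
ee_pos: [0.6921, 0.0391, 0.0566]
eef_rot: [-3.142, 0.0, 0.089]
force: [0.0, 1.2, 0.0]
grip_width: 0.0134
grip_force: 20.0
```

Request:
carry_out(plan=[[[0,0,0.4,0,0,0,5],[0,0,0.4,0,0,0,5],[0,0,0,0,0,0,5]]])

```text
time_s: 29.12
ee_pos: [0.6921, 0.0391, 0.0559]
eef_rot: [-3.142, 0.0, 0.089]
force: [-0.1, -0.6, -0.6]
grip_width: 0.0138
grip_force: 20.0
```

Request:
carry_out(plan=[[[0,0,0.4,0,0,0,5],[0,0,0.4,0,0,0,5],[0,0,0,0,0,0,5]]])

```text
time_s: 29.37
ee_pos: [0.6923, 0.0391, 0.0558]
eef_rot: [3.142, -0.0, 0.089]
force: [-3.3, -0.5, 4.5]
grip_width: 0.0136
grip_force: 20.0
```

Contact: the collar rests on the plinth (4.5 N up, at the expected height). I'll release and go straight up.

Request:
carry_out(plan=[[[0,0,-0.3,0,0,0,16],[0,0,0,0,0,0,22],[0,0,0,0,0,0,34],[0,0,0,0,0,0,34],[0,0,0,0,0,0,34],[0,0,-6,0,0,0,34],[0,0,-12,0,0,0,34],[0,0,-18,0,0,0,34],[0,0,-22,0,0,0,34],[0,0,-22,0,0,0,34],[0,0,-22,0,0,0,34],[0,0,-22,0,0,0,34],[0,0,-20,0,0,0,34],[0,0,0,0,0,0,34],[0,0,0,0,0,0,34]]])

```text
time_s: 30.62
ee_pos: [0.6925, 0.0391, 0.2012]
eef_rot: [3.141, -0.003, 0.089]
force: [-0.1, 0.3, -0.4]
grip_width: 0.034
grip_force: 0.0
```

```bash
python3 - <<'E'
from h import *
w=snap('wrist','w13'); where()
P=proj(w,[[.692,.0388,.039+.058],[.692,.0388,.047]]).round(1); print('pred grip top, collar top',P)
hsv=cv2.cvtColor(w['pixels'],cv2.COLOR_RGB2HSV)
m=cv2.inRange(hsv,(14,40,150),(28,170,255)); m[:, :255]=0; m[:,308:]=0; m[:165]=0; m[232:]=0
n,l,st,ce=cv2.connectedComponentsWithStats(m)
for i in range(1,n):
    if st[i,4]>40: print(st[i],ce[i].round(1))
u,v=P[1].astype(int); g=hsv[:,:,2]; s=hsv[:,:,0]
print(g[v-20:v+36:3,u-24:u+26:3])
# tail sliver seen from the top camera before/after placing (should be unmoved)
w0=load('t9')
E
```

```text
t 30.67 pos [0.692  0.0391 0.1995] rot [ 3.142 -0.     0.089] plinth mm [ 31.5   1.6 199.5] F [-0.5 -0.6 -0.1] w 0.034 gf 0.0 q [ 0.    0.64  1.05 -0.    1.46  1.49]
pred grip top, collar top [[281.9 208. ]
 [281.9 195.3]]
[269 183  25  34 551] [280.6 198.3]
[255 221  53  11 525] [281.6 226.3]
[[142 142 144 140 137 140 140 143 139 141 142 141 138 142 140 144 147]
 [143 143 140 140 141 140 138 136 137 139 135 138 140 138 138 136 137]
 [148 150 149 145 149 149 145 149 150 146 147 146 144 147 144 145 142]
 [157 153 155 157 154 153 162 191 210 180 149 149 153 155 150 150 153]
 [140 142 140 143 135 164 248 250 251 251 247 170  96 130 145 148 144]
 [133 135 136 135 138 247 252 251 244 246 251 250 116  87 122 143 145]
 [145 143 143 140 160 253 251 227 176 136 167 210 153  89  89  97 104]
 [146 146 143 149 195 253 250 218 171 135 129 181 147  93  96  90  95]
 [147 146 146 149 158 252 247 210 165 134 123 178 130  92  93  96  93]
 [147 151 152 154 154 235 244 230 241 217 130 176 106 101 101 101 104]
 [147 147 147 156 145 150 237 254 254 254 231 102 105 123 140 139 130]
 [146 148 148 154 149 148 252 254 254 253 248 151 150 152 151 151 151]
 [138 148 150 151 157 154 229 254 254 251 239 158 154 157 153 157 159]
 [ 94  97  98 130 142 149 155 238 251 235 167 153 153 153 155 153 155]
 [ 90  96  92 128 150 146 149 145 147 148 150 149 146 147 151 148 149]
 [ 96  98 101 110 144 157 155 154 153 157 159 159 156 158 158 159 158]
 [178 171 166 174 179 180 175 183 198 200 243 253 254 254 251 249 248]
 [187 177 174 177 178 181 178 181 189 193 235 250 251 251 245 243 247]
 [236 230 228 226 194 194 166 160 155 156 152 152 153 153 152 154 230]]
```

The peg stands upright: its top is at about (282,209) against the predicted (282,208), and its collar at (281,195) matches the prediction. It passes through both holes, and the gripper is clear. Handing in.

```bash
python3 -c "
from h import *
print(ctrl.hand_in())"
```

```text
the job is handed in; nothing more can be done
None
```

The board is home against the stop, the peg is down through both holes with its collar on the plinth, and the job is handed in (no verdict was returned); I viewed 12 pictures, 2 over the limit of 10.

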